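# Reset the pop-up caps on the tested relief valves

### The job

The pop-up caps on the relief valves have tripped in the pressure test: reset them by pressing each one lightly with the fingertips until it is fully down, first the green cap, then the yellow, then the red. Leave the blue cap up, it still has to be inspected. Only press the caps: do not grip, lift, tip or shove the valves, and do not disturb the fittings and the wrench lying about.

Things in the scene. Friction and masses are not known exactly. Their poses are not given: they have to be found in the camera images.
- green_valve: Relief valve with green trim, loose, 0.5 to 1 kg, standing on the bench: brass barrel 38 mm in diameter (hexagons 47 mm) on a steel foot 56 mm in diameter, 10 mm thick; an outlet stub reaches 38 mm from the axis along its own +x, 38 mm up. A fixed green collar, 40 mm in diameter, ends 70 mm up under a 4 mm rubber washer; the pop-up cap is above. Origin: centre of the underside; z up
- green_cap (a point): Centre of the flat top face of the green pop-up cap, a disc 30 mm in diameter and 9 mm thick on a thin stem; its top is 95 mm above the bench when wholly up and 83 mm when fully down (from there it gives up to 4 mm more on its rubber cushion and comes back when let go)
- green_pin (a joint): How far the green cap is pushed down: 0 = wholly up, 0.012 m = fully down. Starts at 0 to 0.003. It slides straight down against about 2.5 N of steady friction, with no spring, so it stays where it is left; once it is at 0.012 the force rises from 4.5 N by 2.5 N for each further mm on the cushion
- yellow_valve: Relief valve with yellow trim, loose, 0.5 to 1 kg, standing on the bench: brass barrel 38 mm in diameter (hexagons 47 mm) on a steel foot 56 mm in diameter, 10 mm thick; an outlet stub reaches 38 mm from the axis along its own +x, 38 mm up. A fixed yellow collar, 40 mm in diameter, ends 70 mm up under a 4 mm rubber washer; the pop-up cap is above. Origin: centre of the underside; z up
- yellow_cap (a point): Centre of the flat top face of the yellow pop-up cap, a disc 30 mm in diameter and 9 mm thick on a thin stem; its top is 95 mm above the bench when wholly up and 83 mm when fully down (from there it gives up to 4 mm more on its rubber cushion and comes back when let go)
- yellow_pin (a joint): How far the yellow cap is pushed down: 0 = wholly up, 0.012 m = fully down. Starts at 0 to 0.003. It slides straight down against about 2.5 N of steady friction, with no spring, so it stays where it is left; once it is at 0.012 the force rises from 4.5 N by 2.5 N for each further mm on the cushion
- red_valve: Relief valve with red trim, loose, 0.5 to 1 kg, standing on the bench: brass barrel 38 mm in diameter (hexagons 47 mm) on a steel foot 56 mm in diameter, 10 mm thick; an outlet stub reaches 38 mm from the axis along its own +x, 38 mm up. A fixed red collar, 40 mm in diameter, ends 70 mm up under a 4 mm rubber washer; the pop-up cap is above. Origin: centre of the underside; z up
- red_cap (a point): Centre of the flat top face of the red pop-up cap, a disc 30 mm in diameter and 9 mm thick on a thin stem; its top is 95 mm above the bench when wholly up and 83 mm when fully down (from there it gives up to 4 mm more on its rubber cushion and comes back when let go)
- red_pin (a joint): How far the red cap is pushed down: 0 = wholly up, 0.012 m = fully down. Starts at 0 to 0.003. It slides straight down against about 2.5 N of steady friction, with no spring, so it stays where it is left; once it is at 0.012 the force rises from 4.5 N by 2.5 N for each further mm on the cushion
- blue_valve: Relief valve with blue trim, loose, 0.5 to 1 kg, standing on the bench: brass barrel 38 mm in diameter (hexagons 47 mm) on a steel foot 56 mm in diameter, 10 mm thick; an outlet stub reaches 38 mm from the axis along its own +x, 38 mm up. A fixed blue collar, 40 mm in diameter, ends 70 mm up under a 4 mm rubber washer; the pop-up cap is above. Origin: centre of the underside; z up
- blue_cap (a point): Centre of the flat top face of the blue pop-up cap, a disc 30 mm in diameter and 9 mm thick on a thin stem; its top is 95 mm above the bench when wholly up and 83 mm when fully down (from there it gives up to 4 mm more on its rubber cushion and comes back when let go)
- blue_pin (a joint): How far the blue cap is pushed down: 0 = wholly up, 0.012 m = fully down. Starts at 0 to 0.003. It slides straight down against about 2.5 N of steady friction, with no spring, so it stays where it is left; once it is at 0.012 the force rises from 4.5 N by 2.5 N for each further mm on the cushion
- nipple: Brass pipe nipple standing on end, 26 mm diameter (hexagon 36 mm), 50 mm high, loose, a bystander. Origin: centre of its underside
- ball_valve: Steel and brass ball valve lying down, 74 mm long, 34 mm wide, 54 mm high to the top of its green bar handle, loose, a bystander. Origin: centre of its underside
- wrench: Steel wrench lying flat, about 180 mm long, 38 mm wide and 8 mm thick, loose, a bystander. Origin on its underside, near the middle of its length, which runs along its own x
Not all that is in view belongs to the job. What is shaped like the red_valve but purple is not meant.

How it is judged:
By the outcome, as a careful person would: the job done as asked, in the order asked, and still so for the second after the job is handed in, with the robot touching nothing.
It also fails if it takes over 48 s, if anything falls off the work surface, if the arm or the gripper's body presses on something with over 40 N, if the wrist force passes 120 N, or if a joint passes its speed limit or range.

### The arm

A 6-joint arm with a two-finger parallel gripper is mounted at the origin on the work surface. World frame = base frame: x ahead of the robot, y to its left, z up, the work surface at z = 0. Lengths are in m, angles in rad, forces in N, time in s.
With the tool pointing down it reaches from about 0.375 to 0.75 m from the base axis. Payload 9 kg.
Tool frame: the origin (TCP) lies between the finger pads; the fingertips stand 14 mm ahead of it and the grasp point (between the pads) lies 5 mm behind it; z points along the fingers, y is the line along which they close (so a half turn about z gives the same grasp; the last joint's range is limited). The gripper opens to 85 mm and grips with 20 to 120 N. Pads are 22 mm wide; open, the fingers measure 114 mm over their backs; the gripper's body (76 mm by 85 mm) begins 54 mm behind the grasp point. The pads swing forward as they close: fully open they stand 13 mm farther back than shut.
Start: joints at [0.968, 0.104, 0.097, 1.564, 0, 1.353], TCP at [0.225, 0.556, 0.245] pointing down, gripper open.
Joint ranges: [-2.99, 2.99], [-0.84, 1.86], [-1.1, 1.16], [-1.84, 2.11], [-1.51, 1.56], [-3.14, 3.14]. Speed limits (rad/s): [2.22, 2.22, 2.57, 3.14, 3.14, 3.14].

### API

Orientations are given as [roll, pitch, yaw] about the fixed x, y, z axes, in that order (R = Rz(yaw) Ry(pitch) Rx(roll)).
In Python, from workcell import * gives the robot as it stands.
- The arm moves only by the tool apply_moves, never from a script. Its argument "commands" is a list of rows, each an object with "jaw": the opening, from 0 (shut) to 1 (fully open); "slide": the shift along the tool's x, y, z in cm, a list of three; "dr": the turn, a rotation vector about the tool's x, y, z in rad, a list of three. In form: [{"jaw": jaw, "slide": [dx, dy, dz], "dr": [ax, ay, az]}, ...]. A call has 1 to 5 rows; each row shifts and turns the commanded pose from where the row before left it, along the tool's axes as they then stand; what a row does not reach is not made up. A row lasts 1/10 s, in which the tool goes at most 50 mm and 8.59 degrees, less where a joint would pass 70% of its speed; a pose out of reach is approached as far as the arm can. A call with a gripper value outside its range is refused whole. The fingers move at their own pace and stop on an object; the grip force is fixed at half the most. Time passes only in rows, so rows that do not move let the fingers close. It gives the time, the measured TCP pose, the force, the opening and the grip force at its end, in the units of the state.
- sense(): the state, without advancing time (a new reading comes with each control period).
- get_image(name): name is "scene" or "top"; returns the picture (480x640x3 uint8, blue, green, red); there is no depth.
- calibration(name): a dict with "K" (3x3 intrinsics, pixels), "rvec" (rotation vector, rad) and "tvec" (3), from world to camera coordinates, as OpenCV has them. Camera axes: x right, y down, z forward; pixel columns grow to the right and rows downward; lengths in m; the calibration is good to about 2 mm. A picture is of the moment at which its call begins. calibration takes no time and is no camera call.
- job_done(): hands the job in; it is judged then, once.
The state is a dict: "clock": time; "joint_pos": joint angles; "qd": joint speeds; "effort": joint torques, N m; "eef_pos": TCP position; "tool_rot": TCP orientation; "wrist_force": force on the tool from outside, world axes, zero at the start; "torque": the same for the moment, N m; "width": finger opening in m; "grasp_force": force on a finger pad.
Only numpy, scipy, OpenCV 4.12 (cv2) and the standard library are available. Lean on these libraries where they do the work, as an engineer would, in place of code of your own. Each camera call takes 0.05 s, during which the arm holds its last target. There are 200 camera calls.

## Working session

There is one attempt and no reset: what is moved stays moved. The work goes in short steps, Python scripts to look and compute and a tool call to move; the robot and the scene stay as the last step left them, time stands still between calls to the robot, and variables do not carry over. Pictures are saved under pics/ and viewed, at most 10 in all, crops included, and the job is handed in when it is done.

Besides the shell and the picture viewer there is one more tool, called after "Emit:" as name(argument=value, ...) on one line, values as JSON. apply_moves: Moves the arm, as the interface text tells. Its arguments: {"type":"object","properties":{"commands":{"type":"array"}},"required":["commands"]}

```bash
mkdir -p pics
python3 - <<'E'
from workcell import *
import cv2
for n in("scene","top"): cv2.imwrite(f"pics/{n}0.png",get_image(n)); print(calibration(n))
s=sense(); print(s)
E
```

```text
{'K': array([[478.26340333,   0.        , 324.91931629],
       [  0.        , 478.26340333, 246.83370768],
       [  0.        ,   0.        ,   1.        ]]), 'rvec': array([ 1.71801015,  1.95876529, -0.71616139]), 'tvec': array([ 0.07253483, -0.37410439,  1.13081778])}
{'K': array([[539.80494752,   0.        , 322.95700108],
       [  0.        , 539.80494752, 244.66826456],
       [  0.        ,   0.        ,   1.        ]]), 'rvec': array([ 2.04629338, -2.14736577,  0.24444155]), 'tvec': array([0.0433681 , 0.58055086, 0.76533044])}
{'clock': 0.1, 'joint_pos': array([9.68318159e-01, 1.04667846e-01, 9.65791113e-02, 1.56394685e+00,
       2.01459993e-05, 1.35307383e+00]), 'qd': array([ 0.00044038, -0.00132092,  0.00220688,  0.00139408,  0.00180635,
       -0.00188734]), 'effort': array([ 7.26749466e-03, -5.58207035e+01,  5.04718351e+01,  1.31333535e-02,
       -1.64729540e-04, -2.30567292e-05]), 'eef_pos': array([0.22502964, 0.55589043, 0.2446012 ]), 'tool_rot': array([-3.14038700e+00, -2.87358149e-04,  2.75683679e+00]), 'wrist_force': array([-0.44954358,  0.02354691, -0.18222259]), 'torque': array([-0.0242763 , -0.04749204, -0.0029052 ]), 'grasp_force': 0.0, 'width': 0.0856195154865025}
```

View pics/scene0.png

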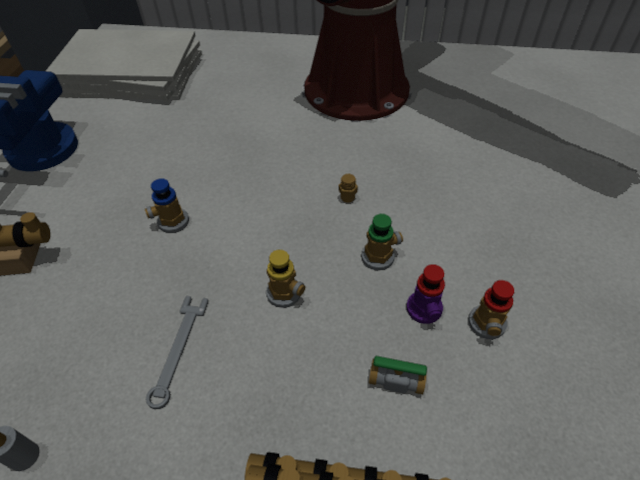

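View pics/top0.png

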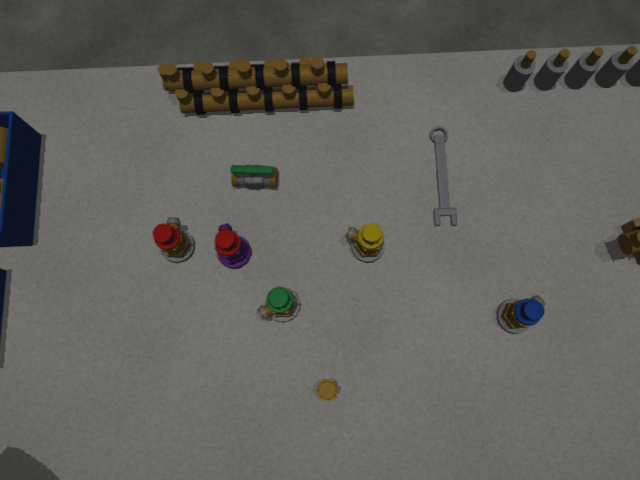

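Scene picture: green cap is at (381,222), yellow (279,258), red (501,289), blue (161,186), nipple (348,188), ball valve (398,375) and wrench (178,350). 
Top picture: green cap (280,298), yellow (371,234), red (166,234), blue (529,311).

Could be mistaken:
- Red: the brass valve at scene (501,289) / top (166,234), or the purple-bodied decoy with a red cap at scene (432,272) / top (228,241). I choose the brass one.
- Green: the cap at top (280,298), or the ball-valve handle at (252,170). I choose the cap.

I'll check these choices in one crop.

Run:
```python
import cv2,numpy as np
t=cv2.imread("pics/top0.png");s=cv2.imread("pics/scene0.png")
def c(im,u,v):
    return cv2.resize(im[v-30:v+34,u-32:u+32],(256,256),interpolation=cv2.INTER_CUBIC)
a=np.vstack([np.hstack([c(t,282,303),c(t,369,240),c(t,173,240)]),np.hstack([c(s,381,235),c(s,283,275),c(s,495,305)])])
cv2.imwrite("pics/crop.png",a)
```

```text
(no output)
```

View pics/crop.png

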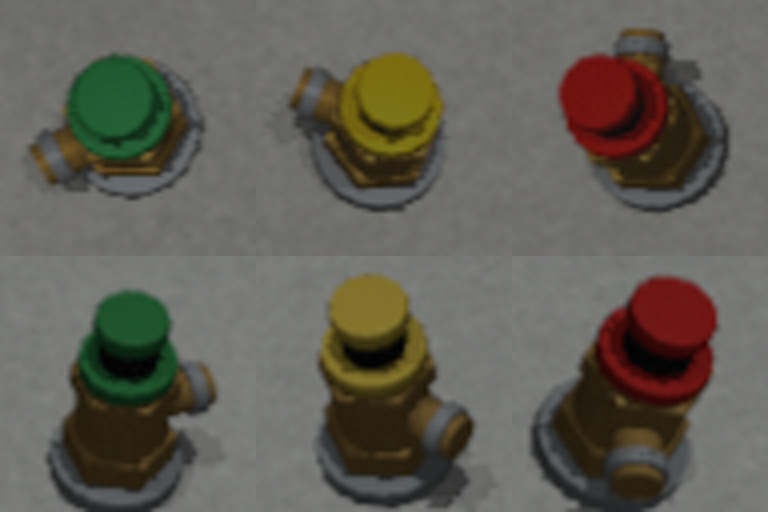

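The crop confirms all three have brass bodies with green, yellow or red trim. Cap-top centres, top / scene:
- green: (278,297) / (382,220)
- yellow: (371.8,233) / (279.2,257.2)
- red: (162.5,233.5) / (503,289)

```bash
cat > h.py <<'E'
from workcell import *
import cv2,numpy as np
from scipy.spatial.transform import Rotation as R
def P(n):
    c=calibration(n); return c["K"]@np.c_[cv2.Rodrigues(c["rvec"])[0],c["tvec"]]
def tri(t,s):
    X=cv2.triangulatePoints(P("top"),P("scene"),np.array(t,float).reshape(2,1),np.array(s,float).reshape(2,1)); return (X[:3]/X[3]).ravel()
def plane(n,uv,z):
    p=P(n); H=np.c_[p[:,0],p[:,1],p[:,2]*z+p[:,3]]; q=np.linalg.solve(H,[*uv,1]); return q[:2]/q[2]
def go(xyz):
    s=sense(); r=R.from_euler("xyz",s["tool_rot"]); return r.inv().apply(np.array(xyz)-s["eef_pos"])*100
E
python3 - <<'E'
from h import *
np.set_printoptions(precision=4,suppress=True)
D=dict(green=((278,297),(382,220)),yellow=((371.8,233),(279.2,257.2)),red=((162.5,233.5),(503,289)),purple=((226,239),(433,273)))
for k,(t,s) in D.items():
    X=tri(t,s); print(k,X,plane("top",t,.094),plane("scene",s,.094),np.hypot(*X[:2]),"slide",go([X[0],X[1],.16]))
E
```

```text
green [0.5008 0.0849 0.092 ] [0.5005 0.0848] [0.5026 0.0848] 0.5079304529294989 slide [-43.238  -33.2927   8.4878]
yellow [ 0.5911 -0.0588  0.0904] [ 0.5902 -0.0586] [ 0.5939 -0.0578] 0.5940240262404924 slide [-57.0058 -43.2273   8.4959]
red [0.6062 0.2572 0.0891] [0.6049 0.2558] [0.6099 0.2553] 0.6585202979250738 slide [-46.5472 -13.3702   8.4629]
purple [0.5924 0.1613 0.091 ] [0.5917 0.1603] [0.5946 0.1614] 0.6140116050469714 slide [-48.8663 -22.7711   8.4735]
```

Emit:
apply_moves(commands=[{"jaw": 0, "slide": [-3, -2.3, 0], "dr": [0, 0, 0]}, {"jaw": 0, "slide": [-3, -2.3, 0], "dr": [0, 0, 0]}, {"jaw": 0, "slide": [-3, -2.3, 0], "dr": [0, 0, 0]}, {"jaw": 0, "slide": [-3, -2.3, 0], "dr": [0, 0, 0]}, {"jaw": 0, "slide": [-3, -2.3, 0], "dr": [0, 0, 0]}])

```text
clock: 0.6
eef_pos: [0.3214, 0.3919, 0.245]
tool_rot: [-3.141, -0.0, 2.757]
wrist_force: [0.6, -0.5, 0.6]
width: 0.0124
grasp_force: 0.0
```

Emit:
apply_moves(commands=[{"jaw": 0, "slide": [-3, -2.3, 0], "dr": [0, 0, 0]}, {"jaw": 0, "slide": [-3, -2.3, 0], "dr": [0, 0, 0]}, {"jaw": 0, "slide": [-3, -2.3, 0], "dr": [0, 0, 0]}, {"jaw": 0, "slide": [-3, -2.3, 0], "dr": [0, 0, 0]}, {"jaw": 0, "slide": [-3, -2.3, 0], "dr": [0, 0, 0]}])

```text
clock: 1.1
eef_pos: [0.4173, 0.2289, 0.2451]
tool_rot: [-3.142, -0.0, 2.757]
wrist_force: [1.0, 1.1, -0.8]
width: 0.0001
grasp_force: 0.0
```

Emit:
apply_moves(commands=[{"jaw": 0, "slide": [-3, -2.3, 1.5], "dr": [0, 0, 0]}, {"jaw": 0, "slide": [-3, -2.3, 1.5], "dr": [0, 0, 0]}, {"jaw": 0, "slide": [-3, -2.3, 1.5], "dr": [0, 0, 0]}, {"jaw": 0, "slide": [-3, -2.3, 1.5], "dr": [0, 0, 0]}, {"jaw": 0, "slide": [0, 0, 0], "dr": [0, 0, 0]}])

```text
clock: 1.6
eef_pos: [0.494, 0.0967, 0.1825]
tool_rot: [-3.14, -0.003, 2.753]
wrist_force: [-0.8, 0.8, -0.3]
width: 0.0004
grasp_force: 0.0
```

Run:
```python
from h import *
t=get_image("top");s0=get_image("scene")
s=sense();print(s["clock"],s["eef_pos"],s["tool_rot"],s["width"],s["wrist_force"],go([.501,.085,.13]))
c=lambda im,u,v:cv2.resize(im[v-50:v+50,u-50:u+50],(400,400),interpolation=cv2.INTER_CUBIC)
cv2.imwrite("pics/g1.png",np.hstack([c(t,278,297),c(s0,382,210)]))
```

```text
1.7 [0.49329943 0.09945578 0.18459221] [-3.14128187e+00 -1.71629096e-03  2.75495652e+00] -3.625226480089412e-05 [-1.29300929 -0.09481194  0.05846153] [-1.26767275 -1.04680388  5.4573787 ]
```

View pics/g1.png

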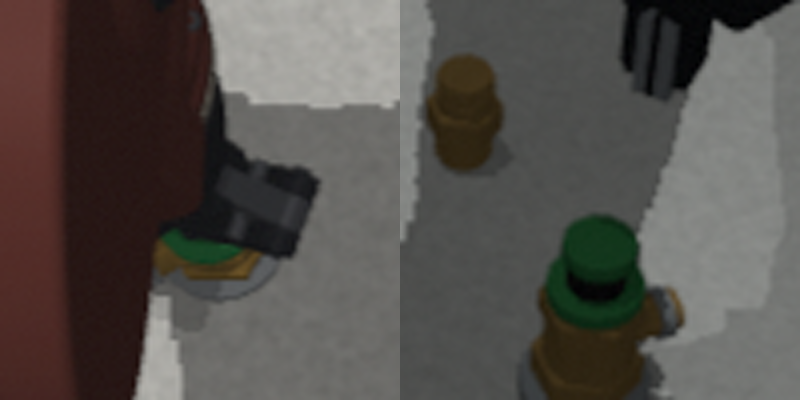

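The left half (top view) is mostly covered by the arm. The right half (scene view) shows the shut fingertips at crop (655,85), well above the green cap at (600,245), with the path clear. Next I align and descend.

Emit:
apply_moves(commands=[{"jaw": 0, "slide": [-0.6, -0.5, 1.8], "dr": [0, 0, 0]}, {"jaw": 0, "slide": [-0.6, -0.5, 1.8], "dr": [0, 0, 0]}, {"jaw": 0, "slide": [0, 0, 1.8], "dr": [0, 0, 0]}, {"jaw": 0, "slide": [0, 0, 0], "dr": [0, 0, 0]}, {"jaw": 0, "slide": [0, 0, 0], "dr": [0, 0, 0]}])

```text
clock: 2.2
eef_pos: [0.5007, 0.0871, 0.132]
tool_rot: [3.141, 0.0, 2.758]
wrist_force: [-0.8, 0.2, 1.0]
width: -0.0002
grasp_force: 0.0
```

Run:
```python
from h import *
s0=get_image("scene");F=[]
for i in range(6): get_image("scene");F.append(sense()["wrist_force"])
s=sense();print(s["clock"],s["eef_pos"],s["tool_rot"],np.mean(F,0),np.std(F,0),go([.501,.085,.115]))
cv2.imwrite("pics/g2.png",cv2.resize(s0[160:280,322:442],(600,600),interpolation=cv2.INTER_CUBIC))
```

```text
2.55 [0.50133101 0.08634996 0.13192599] [3.14119694e+00 8.87483404e-04 2.75691404e+00] [ 0.17351052 -0.18397733 -0.09711252] [0.67919411 0.43656294 0.44803191] [-0.01847411 -0.13822136  1.69256111]
```

View pics/g2.png

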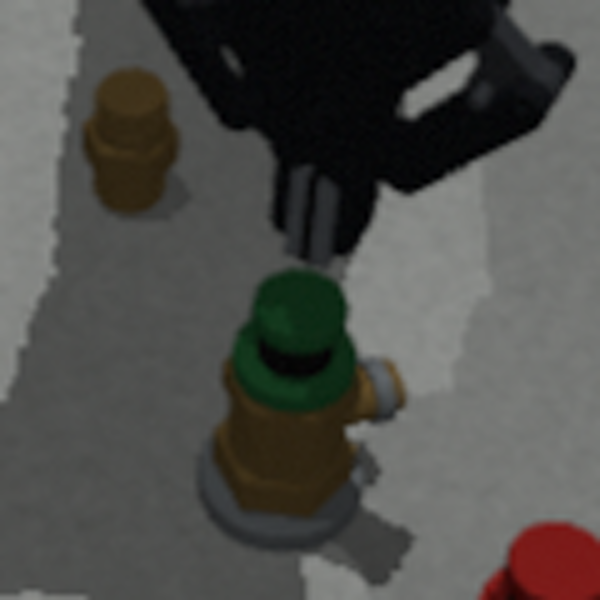

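The fingertips at crop (315,250) are over the green cap at (300,300). Pressing in steps.

Emit:
apply_moves(commands=[{"jaw": 0, "slide": [0, -0.1, 1.0], "dr": [0, 0, 0]}, {"jaw": 0, "slide": [0, 0, 0.7], "dr": [0, 0, 0]}, {"jaw": 0, "slide": [0, 0, 0.5], "dr": [0, 0, 0]}, {"jaw": 0, "slide": [0, 0, 0.5], "dr": [0, 0, 0]}, {"jaw": 0, "slide": [0, 0, 0.4], "dr": [0, 0, 0]}])

```text
clock: 3.05
eef_pos: [0.5003, 0.0853, 0.0997]
tool_rot: [-3.141, -0.001, 2.757]
wrist_force: [-2.0, 0.8, 2.8]
width: 0.0001
grasp_force: 1.3
```

Emit:
apply_moves(commands=[{"jaw": 0, "slide": [0, 0, 0.2], "dr": [0, 0, 0]}, {"jaw": 0, "slide": [0, 0, 0], "dr": [0, 0, 0]}, {"jaw": 0, "slide": [0, 0, 0], "dr": [0, 0, 0]}])

```text
clock: 3.35
eef_pos: [0.5008, 0.0854, 0.0984]
tool_rot: [3.141, 0.0, 2.757]
wrist_force: [0.1, -0.3, 1.2]
width: -0.0001
grasp_force: 0.0
```

```bash
cat >> h.py <<'E'
def force(n=4):
    F=[]
    for i in range(n): get_image("scene");s=sense();F.append(np.r_[s["wrist_force"],s["eef_pos"]])
    print(s["clock"],np.round(np.mean(F,0),4),s["tool_rot"])
E
python3 -c "
from h import *
force()"
```

```text
3.55 [ 0.1076 -0.0338  0.205   0.5009  0.0854  0.0985] [3.14133449e+00 3.42196894e-04 2.75684491e+00]
```

Emit:
apply_moves(commands=[{"jaw": 0, "slide": [0, 0, 0.1], "dr": [0, 0, 0]}, {"jaw": 0, "slide": [0, 0, 0.1], "dr": [0, 0, 0]}])

```text
clock: 3.75
eef_pos: [0.5009, 0.0854, 0.0966]
tool_rot: [3.141, 0.001, 2.757]
wrist_force: [-1.8, 0.4, 6.3]
width: -0.0003
grasp_force: 2.7
```

Emit:
apply_moves(commands=[{"jaw": 0, "slide": [0, 0, 0.1], "dr": [0, 0, 0]}, {"jaw": 0, "slide": [0, 0, 0], "dr": [0, 0, 0]}])

```text
clock: 3.95
eef_pos: [0.5009, 0.0853, 0.0959]
tool_rot: [3.141, 0.001, 2.757]
wrist_force: [-2.0, 1.5, 7.0]
width: -0.0001
grasp_force: 3.6
```

```bash
python3 -c "
from h import *
force()"
```

```text
4.15 [-1.9582  0.3174  6.8501  0.5009  0.0853  0.096 ] [3.14129424e+00 8.15017136e-04 2.75686597e+00]
```

The wrist reads 6.9 N at z 0.096, about 1 mm into the cushion, so green is fully down. I'll lift straight up and go over to yellow.

Emit:
apply_moves(commands=[{"jaw": 0, "slide": [0, 0, -0.3], "dr": [0, 0, 0]}, {"jaw": 0, "slide": [0, 0, -1.0], "dr": [0, 0, 0]}, {"jaw": 0, "slide": [0, 0, -2.5], "dr": [0, 0, 0]}, {"jaw": 0, "slide": [0, 0, -2.5], "dr": [0, 0, 0]}, {"jaw": 0, "slide": [-1.7, -1.2, 0], "dr": [0, 0, 0]}])

```text
clock: 4.65
eef_pos: [0.5131, 0.0688, 0.1626]
tool_rot: [3.14, 0.005, 2.759]
wrist_force: [1.0, -1.0, -0.1]
width: 0.0003
grasp_force: 0.0
```

Emit:
apply_moves(commands=[{"jaw": 0, "slide": [-3, -2.2, 0], "dr": [0, 0, 0]}, {"jaw": 0, "slide": [-3, -2.2, 0], "dr": [0, 0, 0]}, {"jaw": 0, "slide": [-3, -2.2, 0], "dr": [0, 0, 0]}, {"jaw": 0, "slide": [-3, -2.2, 0], "dr": [0, 0, 0]}, {"jaw": 0, "slide": [0, 0, 0], "dr": [0, 0, 0]}])

```text
clock: 5.15
eef_pos: [0.5915, -0.0625, 0.1581]
tool_rot: [-3.141, 0.001, 2.753]
wrist_force: [0.3, 1.6, 0.3]
width: 0.0002
grasp_force: 0.0
```

Emit:
apply_moves(commands=[{"jaw": 0, "slide": [0, 0, 0], "dr": [0, 0, 0]}, {"jaw": 0, "slide": [0, 0, 0], "dr": [0, 0, 0]}])

```text
clock: 5.35
eef_pos: [0.5897, -0.0581, 0.1585]
tool_rot: [3.141, -0.0, 2.757]
wrist_force: [0.4, 0.5, 0.1]
width: 0.0001
grasp_force: 0.0
```

Run:
```python
from h import *
force(1)
print(go([.591,-.0585,.132]))
s0=get_image("scene")
cv2.imwrite("pics/y1.png",cv2.resize(s0[160:310,230:430],(800,600),interpolation=cv2.INTER_CUBIC))
```

```text
5.4 [-1.0254  1.0449 -0.5712  0.5897 -0.0579  0.1586] [ 3.14138628e+00 -9.25328346e-05  2.75768668e+00]
[-0.13977346 -0.0118278   2.65713278]
```

View pics/y1.png

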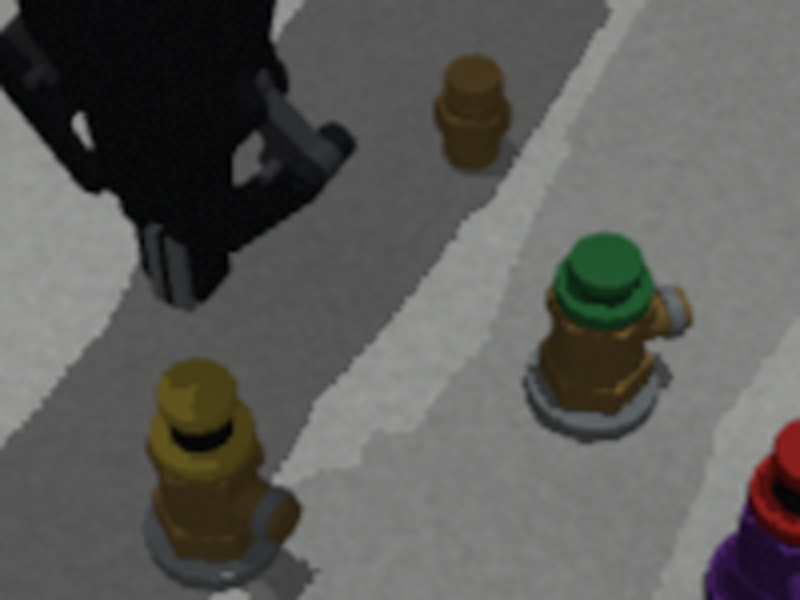

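Green is down and standing undisturbed at crop (603,262). The fingertips at (180,290) are above the yellow cap at (197,390). Pressing yellow.

Emit:
apply_moves(commands=[{"jaw": 0, "slide": [-0.1, 0, 1.3], "dr": [0, 0, 0]}, {"jaw": 0, "slide": [0, 0, 1.3], "dr": [0, 0, 0]}, {"jaw": 0, "slide": [0, 0, 1.0], "dr": [0, 0, 0]}, {"jaw": 0, "slide": [0, 0, 0.7], "dr": [0, 0, 0]}, {"jaw": 0, "slide": [0, 0, 0.5], "dr": [0, 0, 0]}])

```text
clock: 5.95
eef_pos: [0.5905, -0.0589, 0.1091]
tool_rot: [3.142, -0.001, 2.757]
wrist_force: [0.3, -0.2, 0.8]
width: -0.0001
grasp_force: 0.0
```

Emit:
apply_moves(commands=[{"jaw": 0, "slide": [0, 0, 0.5], "dr": [0, 0, 0]}, {"jaw": 0, "slide": [0, 0, 0.4], "dr": [0, 0, 0]}, {"jaw": 0, "slide": [0, 0, 0.2], "dr": [0, 0, 0]}, {"jaw": 0, "slide": [0, 0, 0.1], "dr": [0, 0, 0]}, {"jaw": 0, "slide": [0, 0, 0], "dr": [0, 0, 0]}])

```text
clock: 6.45
eef_pos: [0.5912, -0.0592, 0.0984]
tool_rot: [3.142, 0.0, 2.757]
wrist_force: [-0.3, 0.4, 0.5]
width: -0.0002
grasp_force: 0.0
```

Emit:
apply_moves(commands=[{"jaw": 0, "slide": [0, 0, 0.1], "dr": [0, 0, 0]}, {"jaw": 0, "slide": [0, 0, 0.1], "dr": [0, 0, 0]}])

```text
clock: 6.65
eef_pos: [0.5913, -0.0593, 0.0967]
tool_rot: [3.141, 0.001, 2.757]
wrist_force: [-0.5, 1.2, 5.6]
width: 0.0003
grasp_force: 2.7
```

```bash
python3 -c "
from h import *
force()"
```

```text
6.85 [-1.5776  0.6657  5.0903  0.5913 -0.0593  0.0968] [3.14148884e+00 8.22933062e-04 2.75680646e+00]
```

Emit:
apply_moves(commands=[{"jaw": 0, "slide": [0, 0, 0.1], "dr": [0, 0, 0]}, {"jaw": 0, "slide": [0, 0, 0], "dr": [0, 0, 0]}])

```text
clock: 7.05
eef_pos: [0.5913, -0.0593, 0.096]
tool_rot: [3.142, 0.001, 2.757]
wrist_force: [-2.7, 0.7, 7.0]
width: 0.0
grasp_force: 3.5
```

Emit:
apply_moves(commands=[{"jaw": 0, "slide": [0, 0, -0.3], "dr": [0, 0, 0]}, {"jaw": 0, "slide": [0, 0, -1.0], "dr": [0, 0, 0]}, {"jaw": 0, "slide": [0, 0, -2.5], "dr": [0, 0, 0]}, {"jaw": 0, "slide": [0, 0, -2.5], "dr": [0, 0, 0]}, {"jaw": 0, "slide": [0, 0, -1.0], "dr": [0, 0, 0]}])

```text
clock: 7.55
eef_pos: [0.5921, -0.0595, 0.1713]
tool_rot: [3.141, 0.004, 2.757]
wrist_force: [-0.1, 0.0, 0.0]
width: 0.0
grasp_force: 0.0
```

Emit:
apply_moves(commands=[{"jaw": 0, "slide": [1.05, 3, 0], "dr": [0, 0, 0]}, {"jaw": 0, "slide": [1.05, 3, 0], "dr": [0, 0, 0]}, {"jaw": 0, "slide": [1.05, 3, 0], "dr": [0, 0, 0]}, {"jaw": 0, "slide": [1.05, 3, 0], "dr": [0, 0, 0]}, {"jaw": 0, "slide": [1.05, 3, 0], "dr": [0, 0, 0]}])

```text
clock: 8.05
eef_pos: [0.5985, 0.1009, 0.1679]
tool_rot: [-3.142, -0.0, 2.757]
wrist_force: [0.4, -0.2, 0.3]
width: -0.0002
grasp_force: 0.0
```

Emit:
apply_moves(commands=[{"jaw": 0, "slide": [1.05, 3, 0], "dr": [0, 0, 0]}, {"jaw": 0, "slide": [1.05, 3, 0], "dr": [0, 0, 0]}, {"jaw": 0, "slide": [1.05, 3, 0], "dr": [0, 0, 0]}, {"jaw": 0, "slide": [1.05, 3, 0], "dr": [0, 0, 0]}, {"jaw": 0, "slide": [1.05, 2.8, 0], "dr": [0, 0, 0]}])

```text
clock: 8.55
eef_pos: [0.6053, 0.2579, 0.1678]
tool_rot: [-3.141, -0.0, 2.757]
wrist_force: [0.8, 0.1, -0.7]
width: -0.0001
grasp_force: 0.0
```

Emit:
apply_moves(commands=[{"jaw": 0, "slide": [0, 0, 0], "dr": [0, 0, 0]}, {"jaw": 0, "slide": [0, 0, 0], "dr": [0, 0, 0]}, {"jaw": 0, "slide": [0, 0, 0], "dr": [0, 0, 0]}])

```text
clock: 8.85
eef_pos: [0.6055, 0.2558, 0.168]
tool_rot: [-3.141, -0.0, 2.756]
wrist_force: [0.1, -1.1, -0.3]
width: -0.0001
grasp_force: 0.0
```

Run:
```python
from h import *
force(1)
print(go([.606,.2565,.0985]))
s0=get_image("scene")
cv2.imwrite("pics/r1.png",cv2.resize(s0[180:360,260:560],(800,480),interpolation=cv2.INTER_CUBIC))
```

```text
8.9 [ 0.062  -0.5257 -0.2852  0.6056  0.2556  0.1681] [-3.14130969e+00 -1.79716686e-04  2.75580665e+00]
[-8.23878844e-04  1.03054366e-01  6.96275811e+00]
```

View pics/r1.png

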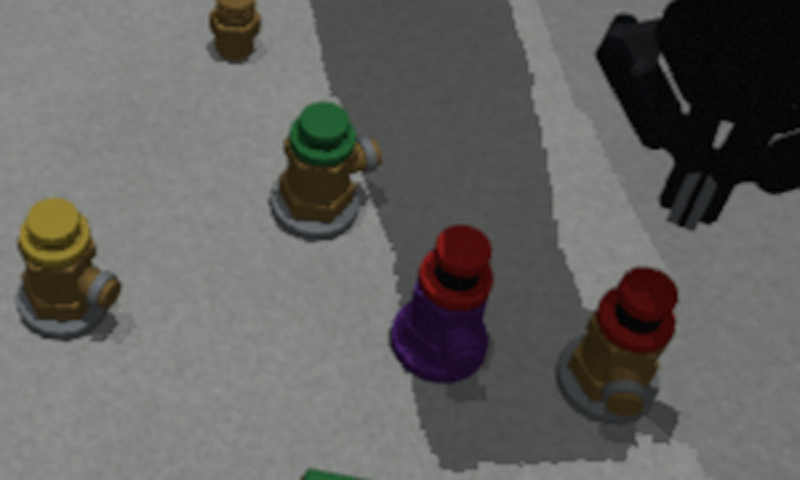

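Yellow at crop (57,225) and green at (323,125) are both down and standing. The fingertips at (690,210) are above the brass red valve's cap at (647,292), clear of the purple decoy at (462,250). Pressing red.

Emit:
apply_moves(commands=[{"jaw": 0, "slide": [0, 0.1, 2.2], "dr": [0, 0, 0]}, {"jaw": 0, "slide": [0, 0, 1.3], "dr": [0, 0, 0]}, {"jaw": 0, "slide": [0, 0, 1.0], "dr": [0, 0, 0]}, {"jaw": 0, "slide": [0, 0, 0.8], "dr": [0, 0, 0]}, {"jaw": 0, "slide": [0, 0, 0.5], "dr": [0, 0, 0]}])

```text
clock: 9.45
eef_pos: [0.6058, 0.2572, 0.1096]
tool_rot: [-3.141, -0.0, 2.757]
wrist_force: [-0.2, 0.7, -0.1]
width: -0.0001
grasp_force: 0.0
```

Emit:
apply_moves(commands=[{"jaw": 0, "slide": [0, 0, 0.5], "dr": [0, 0, 0]}, {"jaw": 0, "slide": [0, 0, 0.4], "dr": [0, 0, 0]}, {"jaw": 0, "slide": [0, 0, 0.2], "dr": [0, 0, 0]}, {"jaw": 0, "slide": [0, 0, 0.1], "dr": [0, 0, 0]}, {"jaw": 0, "slide": [0, 0, 0], "dr": [0, 0, 0]}])

```text
clock: 9.95
eef_pos: [0.6061, 0.2575, 0.0984]
tool_rot: [3.141, 0.0, 2.757]
wrist_force: [0.4, 0.8, -0.1]
width: -0.0
grasp_force: 0.0
```

Emit:
apply_moves(commands=[{"jaw": 0, "slide": [0, 0, 0.1], "dr": [0, 0, 0]}, {"jaw": 0, "slide": [0, 0, 0.1], "dr": [0, 0, 0]}])

```text
clock: 10.15
eef_pos: [0.6062, 0.2575, 0.0967]
tool_rot: [3.141, 0.0, 2.757]
wrist_force: [-1.7, -0.1, 5.2]
width: -0.0003
grasp_force: 2.7
```

```bash
python3 -c "
from h import *
force()"
```

```text
10.35 [-1.3121 -0.8834  4.6953  0.6062  0.2575  0.0968] [3.14101350e+00 6.55699174e-04 2.75686568e+00]
```

Emit:
apply_moves(commands=[{"jaw": 0, "slide": [0, 0, 0.1], "dr": [0, 0, 0]}, {"jaw": 0, "slide": [0, 0, 0], "dr": [0, 0, 0]}])

```text
clock: 10.55
eef_pos: [0.6062, 0.2576, 0.0961]
tool_rot: [3.141, 0.001, 2.757]
wrist_force: [-1.7, -0.6, 6.2]
width: -0.0002
grasp_force: 3.5
```

Emit:
apply_moves(commands=[{"jaw": 0, "slide": [0, 0, -0.3], "dr": [0, 0, 0]}, {"jaw": 0, "slide": [0, 0, -1.0], "dr": [0, 0, 0]}, {"jaw": 0, "slide": [0, 0, -2.5], "dr": [0, 0, 0]}, {"jaw": 0, "slide": [0, 0, -3], "dr": [0, 0, 0]}, {"jaw": 0, "slide": [0, 0, -3], "dr": [0, 0, 0]}])

```text
clock: 11.05
eef_pos: [0.6057, 0.2574, 0.1946]
tool_rot: [3.142, -0.0, 2.757]
wrist_force: [0.4, 0.7, 0.1]
width: -0.0001
grasp_force: 0.0
```

Emit:
apply_moves(commands=[{"jaw": 0, "slide": [0, 0, 0], "dr": [0, 0, 0]}, {"jaw": 0, "slide": [0, 0, 0], "dr": [0, 0, 0]}, {"jaw": 0, "slide": [0, 0, 0], "dr": [0, 0, 0]}])

```text
clock: 11.35
eef_pos: [0.6055, 0.2573, 0.1922]
tool_rot: [-3.141, -0.001, 2.757]
wrist_force: [0.7, 0.3, 0.8]
width: -0.0002
grasp_force: 0.0
```

Run:
```python
from h import *
force(1)
s0=get_image("scene")
cv2.imwrite("pics/end.png",cv2.resize(s0[150:420,130:550],(800,514),interpolation=cv2.INTER_CUBIC))
```

```text
11.4 [ 0.4492  0.8288 -0.1376  0.6053  0.2573  0.1919] [-3.14054756e+00 -1.78584123e-03  2.75673585e+00]
```

View pics/end.png

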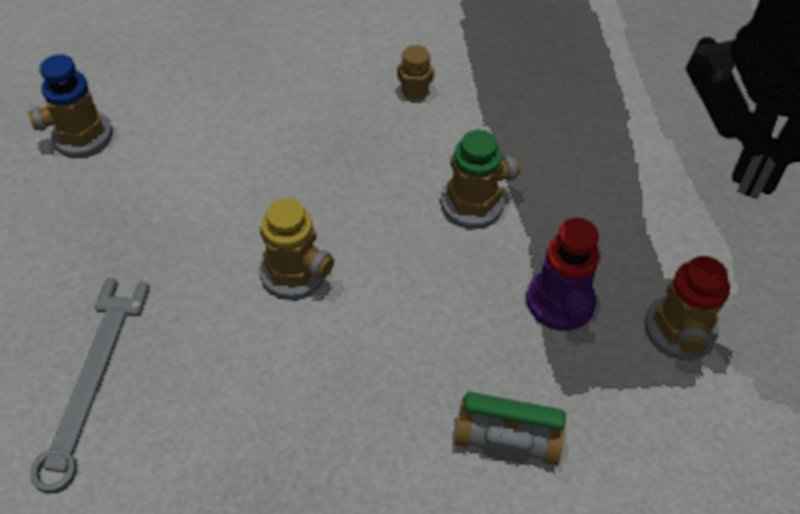

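Green (478,150), yellow (286,220) and red (702,280) are down. Blue (58,72) and the purple decoy (578,240) are still up, nothing else has moved, and the gripper is clear of everything.

```bash
python3 -c "
from workcell import *
print(job_done())"
```

```text
the job is handed in; nothing more can be done
None
```

I pressed the green, yellow and red caps fully down in that order, with about 7 N at most; blue is still up, the last picture shows nothing else disturbed, and the job was handed in at about 11.5 s.

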